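# Find the full carton by its weight and put it in the pick tray

### The job

Three identical small white-and-red cartons stand on the bench; one is still full of screws and the other two are empty. Lift them to feel which is the full one and set only that one down upright in the shallow grey tray, without dropping it; leave the two empties standing on the bench where they were.

Things in the scene. Friction and masses are not known exactly. Their poses are not given: they have to be found in the camera images.
- box_a: One of three identical closed white cartons with a red band, 45 (its x) x 53 (its y) x 50 mm high; origin at the centre of its underside (middle 1 mm to its +y), z up. Rigid, loose, upright. One of the three is full, 0.34 to 0.48 kg; the two empties weigh 0.03 to 0.055 kg; which is which changes each time. Pinch it from above across the 45 mm (fingers closing along its x), 15 to 25 N.
- box_b: One of three identical closed white cartons with a red band, 45 (its x) x 53 (its y) x 50 mm high; origin at the centre of its underside (middle 1 mm to its +y), z up. Rigid, loose, upright. One of the three is full, 0.34 to 0.48 kg; the two empties weigh 0.03 to 0.055 kg; which is which changes each time. Pinch it from above across the 45 mm (fingers closing along its x), 15 to 25 N.
- box_c: One of three identical closed white cartons with a red band, 45 (its x) x 53 (its y) x 50 mm high; origin at the centre of its underside (middle 1 mm to its +y), z up. Rigid, loose, upright. One of the three is full, 0.34 to 0.48 kg; the two empties weigh 0.03 to 0.055 kg; which is which changes each time. Pinch it from above across the 45 mm (fingers closing along its x), 15 to 25 N.
- tray: Shallow open grey sheet-metal tray with a dark mat and a small label holder on one side, 160 (x) x 140 (y) x 30 mm high, walls and floor 4 mm thick (inside 152 x 132, floor 4 mm over the bench). Origin at the centre of its underside, z up. Fixed to the bench. It may stand to the left, to the right or between the cartons.
Things that resemble listed ones, but are neither listed nor needed, are in the scene too. Leave any black or turquoise look-alike of the box_a alone.

How it is judged:
By the outcome, as a careful person would: the job done as asked, in the order asked, and still so for the second after the job is handed in, with the robot touching nothing.
It also fails if it takes over 70 s, if anything falls off the work surface, if the arm or the gripper's body presses on something with over 40 N, if the wrist force passes 120 N, or if a joint passes its speed limit or range.

### The arm

A 6-joint arm with a two-finger parallel gripper is mounted at the origin on a cart in front of the work surface, level with it; the furniture and walls round the work are solid. World frame = base frame: x ahead of the robot, y to its left, z up, the work surface at z = 0. Lengths are in m, angles in rad, forces in N, time in s.
With the tool pointing down it reaches from about 0.275 to 0.825 m from the base axis. Payload 4.9 kg.
Tool frame: the origin (TCP) lies between the finger pads; the fingertips stand 19 mm ahead of it and the grasp point (between the pads) is the TCP; z points along the fingers, y is the line along which they close (so a half turn about z gives the same grasp; the last joint's range is limited). The gripper opens to 85 mm and grips with 20 to 120 N. Pads are 22 mm wide; open, the fingers measure 114 mm over their backs; the gripper's body (76 mm by 85 mm) begins 54 mm behind the grasp point. The pads swing forward as they close: fully open they stand 13 mm farther back than shut.
Start: joints at [-1.322, 0.326, -0.193, 1.052, 0, 1.437], TCP at [0.205, -0.51, 0.25] pointing down, gripper open.
Joint ranges: [-2.65, 2.65], [-0.97, 1.79], [-1.3, 1.35], [-1.93, 2.1], [-1.47, 1.37], [-3.14, 3.14]. Speed limits (rad/s): [2.57, 2.57, 3.14, 3.14, 3.14, 3.14].

### API

Orientations are given as a rotation vector (axis times angle).
In Python, from bench import env gives the robot as it stands. The module is installed in compiled form; this text tells all that it offers. Calls block until the motion is done:
- env.move_pose(position, orientation): joint-space move of the TCP to a pose.
- env.move_straight(position, frame=None, v=0.15): straight line of the TCP; frame=None keeps the orientation; v is the mean speed in m/s.
- env.goto_joints(angles): joint-space move.
- env.set_gripper(opening): finger opening in m; the grip force is fixed at half the most; returns when the fingers have stopped.
- env.wait(seconds).
- env.solve_ik(position, orientation): joint angles nearest the present ones, or None.
- env.get_image(name): name is "side" or "top" or "wrist"; returns a dict with "pixels" (420x560x3 uint8, red, green, blue), "z_map" (420x560 float32, m along the optical axis (not along the pixel's ray), 0 where there is no reading), "camera_matrix" (3x3 intrinsics, pixels), "world_to_cam" (4x4, takes a point from world to camera coordinates). Camera axes: x right, y down, z forward; pixel columns grow to the right and rows downward; lengths in m; the calibration is good to about 2 mm. The wrist camera is an equidistant fisheye: a pixel r from the principal point sees the ray r / f radians off the axis. A picture is of the moment at which its call begins.
A pose or a line that the arm cannot do raises env.Unreachable and nothing moves.
- env.finish_job(): hands the job in; it is judged then, once.
Readings, each from a call of its own:
- env.current_clock(): time.
- env.current_joints(): joint angles.
- env.current_dq(): joint speeds.
- env.current_joint_efforts(): joint torques, N m.
- env.current_tool_pos(): TCP position.
- env.current_eef_rot(): TCP orientation.
- env.current_contact_force(): force on the tool from outside, world axes, zero at the start.
- env.current_wrist_torque(): the same for the moment, N m.
- env.current_width(): finger opening in m.
- env.current_grasp_force(): force on a finger pad.
Only numpy, scipy, OpenCV 4.12 (cv2) and the standard library are available. Lean on these libraries where they do the work, as an engineer would, in place of code of your own. Each camera call takes 0.05 s, during which the arm holds its last target. There are 200 camera calls.

## Working session

There is one attempt and no reset: what is moved stays moved. The work goes in short steps, each a Python script; the robot and the scene stay as the last script left them, time stands still between calls to the robot, and variables do not carry over. Pictures are saved under pics/ and viewed, at most 10 in all, crops included, and the job is handed in when it is done.

```bash
mkdir -p pics
python3 - <<'E'
from bench import env
import cv2,numpy as np
for n in("top","side"):
    d=env.get_image(n); cv2.imwrite(f"pics/{n}0.png",d["pixels"][:,:,::-1]); np.savez(f"{n}0.npz",**d)
    print(n,d["camera_matrix"].tolist(),np.round(d["world_to_cam"],3).tolist())
print(env.current_eef_rot(),env.current_clock(),env.current_contact_force())
E
```

```text
top [[478.6941924799889, 0.0, 281.5940323159124], [0.0, 478.6941924799889, 213.1880599873794], [0.0, 0.0, 1.0]] [[0.018, -1.0, 0.001, 0.025], [-0.994, -0.018, -0.107, 0.465], [0.107, 0.001, -0.994, 1.115], [0.0, 0.0, 0.0, 1.0]]
side [[413.12102868283375, 0.0, 276.621530665026], [0.0, 413.12102868283375, 212.80648727764955], [0.0, 0.0, 1.0]] [[-0.973, -0.231, -0.022, 0.467], [-0.099, 0.498, -0.861, 0.04], [0.21, -0.836, -0.507, 0.916], [0.0, 0.0, 0.0, 1.0]]
[-3.08267883e+00 -5.97324582e-01  1.98208463e-04] 0.1 [-0.0563139  -0.93297962 -0.01285704]
```

View pics/top0.png

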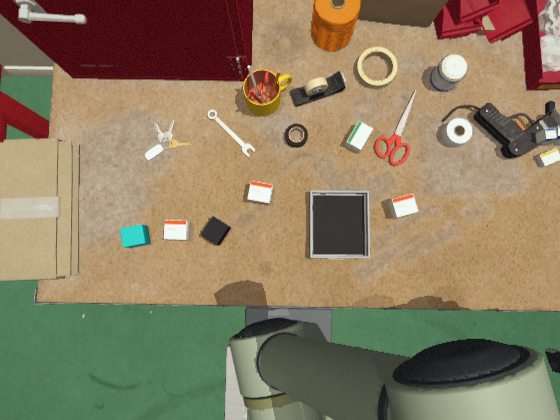

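View pics/side0.png

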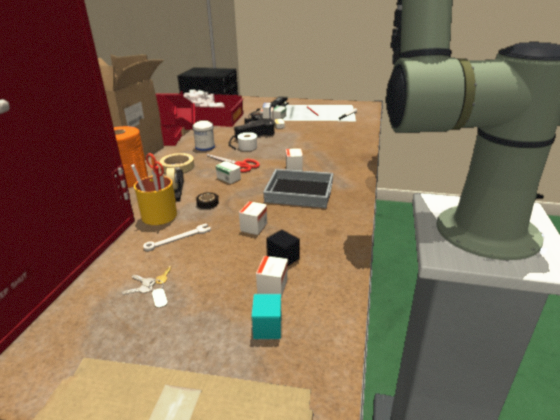

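The three white/red cartons are at top-view (260,192), (176,230) and (403,206), and the tray is at (340,224). The green-banded box at (360,136) and the black and turquoise cubes are look-alikes.

```bash
cat > loc.py <<'E'
import numpy as np,cv2
def world(d):
    K=d["camera_matrix"];z=d["z_map"];v,u=np.mgrid[:z.shape[0],:z.shape[1]]
    P=np.stack([(u-K[0,2])/K[0,0]*z,(v-K[1,2])/K[1,1]*z,z,np.ones_like(z)],-1)
    W=(P@np.linalg.inv(d["world_to_cam"]).T)[...,:3]; W[z==0]=np.nan
    return W
def rect(W,m):
    p=W[m][:,:2]; c,s,a=cv2.minAreaRect((p*1000).astype(np.float32))
    return np.round(c,1),np.round(s,1),round(a,1),np.round(p.mean(0)*1000,1),len(p)
E
python3 - <<'E'
from loc import *
d=np.load("top0.npz");W=world(d);px=d["pixels"].astype(int)
red=(px[...,0]>150)&(px[...,1]<110)
for n,(u,v) in dict(A=(260,192),B=(176,230),C=(403,206),blk=(215,231),turq=(134,236)).items():
    w=np.zeros(red.shape,bool);w[v-22:v+23,u-22:u+23]=1
    m=w&(W[...,2]>.043)&(W[...,2]<.056)
    print(n,rect(W,m),np.nanmedian(W[m][:,2]),'red',np.round(np.nanmean(W[m&red],0)*1000,1) if (m&red).any() else '')
u,v=340,224;w=np.zeros(red.shape,bool);w[v-42:v+42,u-42:u+42]=1
m=w&(W[...,2]>.024)&(W[...,2]<.036);print('tray',rect(W,m))
E
```

```text
A (array([511.8,  85.6]), array([53.2, 46.2]), 81.0, array([511.4,  85.9]), 440) 0.0501015527646973 red [529.8  83.1  50.5]
B (array([419.9, 279.7]), array([44.6, 54.1]), 0.7, array([419.4, 279.3]), 457) 0.050309438892481406 red [437.8 278.4  50.5]
C (array([ 486.1, -252.9]), array([45.3, 54.6]), 16.0, array([ 485.6, -251.8]), 447) 0.05035265756372076 red [ 503.6 -249.3   50.4]
blk (array([419.3, 189.5]), array([46.2, 53.2]), 58.7, array([419.2, 188.9]), 450) 0.05028018916518284 red 
turq (array([403.7, 379.3]), array([45.2, 54.7]), 12.3, array([403.7, 378.6]), 457) 0.04999397103081815 red 
tray (array([ 441.8, -104.2]), array([162.4, 141.1]), 0.7, array([ 437.5, -106.5]), 614)
```

```bash
cat > rob.py <<'E'
from bench import env
import numpy as np
from scipy.spatial.transform import Rotation as R
def ori(p,a):
    best=None
    for s in(1,-1):
        y=s*np.array([np.cos(a),np.sin(a),0]);z=np.array([0,0,-1.]);M=np.stack([np.cross(y,z),y,z],1)
        rv=R.from_matrix(M).as_rotvec();q=env.solve_ik(p,rv)
        if q is None: continue
        c=np.abs(np.array(q)-env.current_joints()).max()
        if best is None or c<best[0]: best=(c,rv)
    return best[1]
def force(n=10):
    f=[]
    for _ in range(n): env.wait(.03); f.append(env.current_contact_force())
    return np.mean(f,0)
def close():
    for w in np.arange(.048,.036,-.001):
        env.set_gripper(w); env.wait(.05)
        if env.current_grasp_force()>14: break
    print("width",env.current_width(),"grip",env.current_grasp_force(),"cmd",w)
def feel(x,y,deg,zg=.03):
    a=np.radians(deg);p=[x,y,.15]
    env.move_pose(p,ori(p,a)); env.move_straight([x,y,zg],v=.12); env.wait(.1)
    f0=force(); close(); env.move_straight([x,y,zg+.03],v=.08); env.wait(.3)
    f1=force(); print("f0",f0.round(2),"f1",f1.round(2),"grip",env.current_grasp_force(),"w",env.current_width(),"t",env.current_clock())
    return f1[2]-f0[2]
def release(x,y,zg=.03):
    env.move_straight([x,y,zg+.001],v=.06); env.wait(.1); print("down",force(3).round(2))
    env.set_gripper(.06); env.set_gripper(.085); env.move_straight([x,y,.15],v=.15)
E
python3 - <<'E'
from loc import *
d=np.load("top0.npz");W=world(d);px=d["pixels"].astype(int)
red=(px[...,0]>150)&(px[...,1]<110)
an={}
for n,(u,v) in dict(A=(260,192),B=(176,230),C=(403,206)).items():
    w=np.zeros(red.shape,bool);w[v-22:v+23,u-22:u+23]=1
    m=w&(W[...,2]>.043)&(W[...,2]<.056)&red
    e=np.linalg.eigh(np.cov(W[m][:,:2].T))[1][:,1]; e*=np.sign(e[1]); an[n]=np.degrees(np.arctan2(-e[0],e[1]))
print(an)
from rob import *
a=an["C"] 
dz=feel(.4861,-.2525,a); print("dz",dz)
E
```

```text
{'A': np.float64(-9.758320025455868), 'B': np.float64(-0.8774179117089477), 'C': np.float64(16.354437168691952)}
width 0.04449032299500541 grip 34.18695867061615 cmd 0.044
f0 [-0.01  0.25 -0.24] f1 [ 0.01  0.25 -0.39] grip 34.135538935661316 w 0.0448586644179193 t 5.8833
dz -0.15055058198516427
```

Run:
```python
from rob import *
import cv2
d=env.get_image("side");c=d["pixels"][100:260,220:400,::-1];cv2.imwrite("pics/lift.png",cv2.resize(c,None,fx=3,fy=3))
```

```text
(no output)
```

View pics/lift.png

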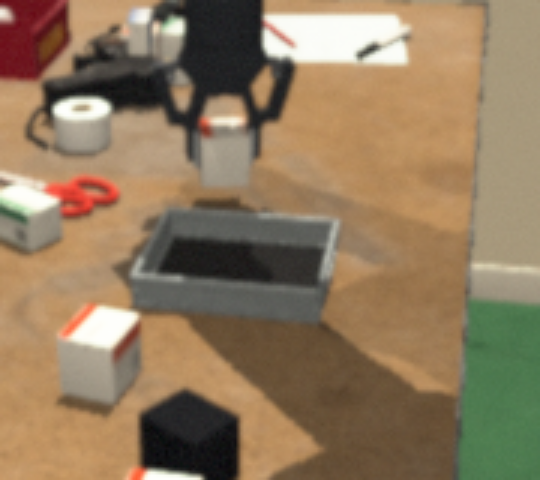

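The carton is held clear of the bench at crop (225,150) and weighs almost nothing, so C is empty. I'll set it back and feel A.

```bash
sed -i 's/np.arange(.048,.036,-.001)/np.arange(.0455,.038,-.0004)/' rob.py
python3 - <<'E'
from rob import *
release(.4861,-.2525)
print(feel(.5118,.0857,-9.4))
E
```

```text
down [-0.36  0.17  0.16]
width 0.04489250693220639 grip 23.791034817695618 cmd 0.044300000000000006
f0 [-0.07 -0.19 -0.26] f1 [-0.21  0.07 -4.42] grip 24.064977765083313 w 0.044495286589272987 t 13.7333
-4.163334419706041
```

A is full (about 0.42 kg), so it goes into the tray.

Run:
```python
from rob import *
env.move_straight([.5118,.0857,.13],v=.1)
p=[.442,-.104,.13]; env.move_straight(p,frame=ori(p,np.radians(.7)),v=.1)
env.move_straight([p[0],p[1],.042],v=.08); env.wait(.2); f0=force(5)[2]
z=.042
while z>.031:
    z-=.001; env.move_straight([p[0],p[1],z],v=.03); env.wait(.03)
    f=force(3)[2]
    if f-f0>2.5: break
print("z",z,f0,f,env.current_grasp_force(),env.current_clock())
env.set_gripper(.055); env.wait(.2); env.set_gripper(.085)
env.move_straight([p[0],p[1],.18],v=.12)
q=np.array([-1.322,.326,-.193,1.052,0,1.437]); env.goto_joints(q); env.wait(.3)
import cv2
from loc import *
d=env.get_image("top"); s=env.get_image("side")
cv2.imwrite("pics/end.png",np.hstack([d["pixels"][120:300,100:460],s["pixels"][100:280,200:400]])[:,:,::-1])
W=world(d)
for n,(u,v) in dict(B=(176,230),C=(403,206)).items():
    w=np.zeros(W.shape[:2],bool);w[v-22:v+23,u-22:u+23]=1
    print(n,rect(W,w&(W[...,2]>.043)&(W[...,2]<.056)))
w=np.zeros(W.shape[:2],bool);w[v-20:v+60,310:370]=1
m=w&(W[...,2]>.047)&(W[...,2]<.065);print('full',rect(W,m),np.nanstd(W[m][:,2]),np.nanmedian(W[m][:,2]),env.current_clock(),env.current_contact_force())
```

```text
z 0.033999999999999996 -3.9044595612446655 3.2244394404992742 24.90209609270096 21.4417
B (array([419.8, 279.4]), array([44.6, 53.7]), 0.8, array([419.5, 279.3]), 457)
C (array([ 485.3, -253.5]), array([45.3, 54.9]), 15.8, array([ 484.8, -252.2]), 442)
full (array([ 440.4, -103.7]), array([44.6, 53.5]), 0.1, array([ 440.4, -103.6]), 463) 0.0023596816936483846 0.05422041568497593 25.8167 [ 1.1076811   0.15859412 -0.37677172]
```

View pics/end.png

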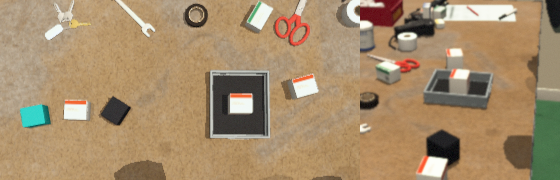

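The full carton stands upright in the tray (crop (241,103)), and the empties at (76,110) and (303,86) are where they were.

```bash
python3 -c "
from bench import env
print(env.finish_job())"
```

```text
the job is handed in; nothing more can be done
None
```

The full carton (about 0.42 kg) now stands upright in the tray; of the two empties, I lifted one and set it back within about 1 mm and never touched the other, since the full one was already found, and the job is handed in at about 26 s.

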